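# Open the hatch of a miniature film set with its lever

## Robot

A 6-joint arm with a two-finger parallel gripper is mounted at the origin on the work surface. World frame = base frame: x ahead of the robot, y to its left, z up, the work surface at z = 0. Lengths are in m, angles in rad, forces in N, time in s.
With the tool pointing down it reaches from about 0.275 to 0.85 m from the base axis. Payload 5.2 kg.
Tool frame: the origin (TCP) lies midway between the tips of the shut fingers; the grasp point (between the pads) lies grasp_offset behind it (grasp_offset is the distance from the TCP to the grasp point, in m); z points along the fingers, y is the direction in which the jaws open and shut (so a half turn about z gives the same grasp; the last joint's range is limited). The gripper opens to 85 mm and grips with 20 to 120 N. Pads are 22 mm wide; open, the fingers measure 114 mm over their backs; the gripper's body (76 mm by 85 mm) begins 54 mm behind the grasp point. The pads swing forward as they close: fully open they stand 13 mm farther back than shut.
Start: joints at [-1.401, 0.259, 1.535, -0, 1.348, -0.203], TCP at [0.2, -0.512, 0.231] pointing down, gripper open.
Joint ranges: [-3.14, 3.14], [-0.91, 2.08], [0.19, 2.58], [-1.22, 4.36], [0.22, 2.71], [-3.12, 3.12]. Speed limits (rad/s): [2.57, 2.57, 3.14, 3.14, 3.14, 3.14].

## Interface

Orientations are given as a unit quaternion [x, y, z, w].
In Python, from rig import * gives the robot as it stands. Calls block until the motion is done:
- reach(position, orientation): joint-space move of the TCP to a pose.
- move_straight(position, frame=None, rate=0.15, contact_N=None): straight line of the TCP; frame=None keeps the orientation; rate is the mean speed in m/s. With contact_N (N) it stops when the force on the tool has changed by that much, and returns True; else False.
- goto_joints(angles): joint-space move.
- ungrasp() and close(f_grip=None): open the fingers fully, or close them until they stop; f_grip is the grip in N (None keeps the last).
- pause(seconds).
- ik(position, orientation): joint angles nearest the present ones, or None.
- grab_frame(name): name is "side" or "top"; returns the picture (384x512x3 uint8, red, green, blue); there is no depth.
- camera_info(name): a dict with "vfov" (degrees; the focal length in pixels is half the picture's height over the tangent of half this angle, whatever the lens; pixels are square), "cx", "cy" (the principal point, pixels), "eye" and "rotation" of the camera in the world. Camera axes: x right, y down, z forward; pixel columns grow to the right and rows downward; lengths in m; the calibration is good to about 2 mm. A picture is of the moment at which its call begins. camera_info takes no time and is no camera call.
A pose or a line that the arm cannot do raises Unreachable and nothing moves.
- sign_off(): hands the job in, once; it reports no verdict.
Readings, each from a call of its own:
- read_time_s(): time.
- read_qpos(): joint angles.
- read_joint_vel(): joint speeds.
- read_joint_torque(): joint torques, N m.
- read_tcp_pos(): TCP position.
- read_ee_rot(): TCP orientation.
- read_ft_force(): force on the tool from outside, world axes, zero at the start.
- read_wrist_torque(): the same for the moment, N m.
- read_grip_width(): finger opening in m.
Only numpy, scipy, OpenCV 4.12 (cv2) and the standard library are available. Lean on these libraries where they do the work, as an engineer would, in place of code of your own. Each camera call takes 0.05 s, during which the arm holds its last target. There are 200 camera calls.

## Task

The steel hatch flap in the top of the plywood set module is locked by a wooden turn-button. Push the turn-button round by its peg, either way, about a quarter turn so that it is wholly clear of the flap; then press the pad at the long end of the lever down with the fingertips, all the way onto its stop, so that the short end raises the flap, and finish while holding it pressed there with the flap open. Raise the flap by the lever only, not by hand, and leave the figure, the glue bottle and the tape roll where they stand.

Things in the scene. Friction and masses are not known exactly. Their poses are not given: they have to be found in the camera images.
- deck: Fixed plywood module. Origin on the bench right below the lever's pivot; y axis along the lever towards the hatch, z up. A box covers x -135..135, y 25..295 mm, top 155 mm above the bench; the hatch flap lies flush in that top, x -86..86, y 57..217 mm. Two fulcrum cheeks (122 mm high, x +-30, y +-22 mm) carry the pivot at z 100 mm. The long arm reaches out to y = -235 mm.
- press_pad (a point): Black rubber pad 55 (x) x 64 (y) x 6 mm on the outer end of the long arm; this point is the centre of its top face, z axis out of that face, 205 mm from the pivot. At rest it is level, 113 mm above the bench; pressed fully down it tilts 0.34 rad, outer edge lower, its centre about 44 mm above the bench and 7 mm nearer the pivot. A rubber stop 21 mm high stands on the bench below.
- lever (a joint): Angle of the aluminium lever (bar 24 mm wide, 14 mm thick, 365 mm long): 0 at rest (level), grows as the pad goes down, 0.34 rad at its stop. Released, it goes back to 0. Holding it down takes about 4 to 10 N on the pad, nearly the same through the stroke. While the turn-button lies over the flap the lever cannot be pressed down.
- flap (a joint): Angle of the heavy flap (steel panel 172 x 160 x 15 mm, 0.55 to 1 kg) about its hinge on the edge nearest the lever: 0 shut and flush, about 0.7 rad with the lever fully down. A steel roller on the lever's short end lifts it from below; it falls shut by itself when the lever is released.
- flap_edge (a point): Middle of the flap's free edge, on its top face, 162 mm from its hinge line; 155 mm above the bench when shut.
- button_pivot (a point): Centre of the screw about which the turn-button swivels (vertical axis), on the top face of the button, 172 mm above the bench, 33 mm beyond the flap's free edge.
- peg_top (a point): Centre of the top of the peg: an upright wooden peg 12 mm in diameter, 36 mm tall above the button's top face (172 to 208 mm above the bench), 55 mm from the swivel screw.
- turn_button (a joint): Angle of the turn-button (dark wooden strip 96 x 22 x 14 mm, 3 mm above the box top, reaching 68 mm from its screw on the peg's side, 28 mm on the other). 0: the peg end points along the lever's line, over the flap; positive is counter-clockwise from above. Turns to 1.8 rad either way against light friction (under 2 N at the peg), stays where left, clear of the flap from about 1.25 rad.
- figure: Bystander: white toy figure on a wooden disc, 64 mm across, 152 mm tall; origin at the centre of its underside.
- glue: Bystander: white bottle with a cap, 52 mm across, 130 mm tall; origin at the centre of its underside.
- tape: Bystander: brown roll of tape lying flat, 90 mm across, 25 mm high, hole 72 mm; origin at the centre of its underside.

How it is judged:
By the outcome, as a careful person would: the job done as asked, in the order asked, and still so for the second after the job is handed in, while the arm keeps its last pose, push and grip.
It also fails if it takes over 53 s, if anything falls off the work surface, if the arm or the gripper's body presses on something with over 40 N, if the wrist force passes 120 N, or if a joint passes its speed limit or range.

## Working session

There is one attempt and no reset: what is moved stays moved. The work goes in short steps, each a Python script; the robot and the scene stay as the last script left them, time stands still between calls to the robot, and variables do not carry over. Pictures are saved under pics/ and viewed, about 8 in all and at most 12, crops included, and the job is handed in when it is done.

```bash
mkdir -p pics; python3 - <<'E'
from rig import *
import cv2
for n in("top","side"):
    cv2.imwrite(f"pics/{n}0.png",cv2.cvtColor(cv2.resize(grab_frame(n),(800,600),interpolation=cv2.INTER_CUBIC),cv2.COLOR_RGB2BGR)); print(n,camera_info(n))
print(read_time_s(),read_ee_rot(),grasp_offset if 'grasp_offset' in globals() else '')
E
```

```text
top {'vfov': 43.21216866038546, 'cx': 250.8878149146135, 'cy': 195.34491843222287, 'eye': array([ 0.4736258 , -0.03059435,  1.34513013]), 'rotation': array([-0.70052499,  0.71237807, -0.02688296,  0.03255033])}
side {'vfov': 42.57277650926069, 'cx': 265.14398075250796, 'cy': 189.31370046716674, 'eye': array([-0.06868768,  0.59274686,  0.83102271]), 'rotation': array([-0.35253778,  0.83011035, -0.40023774,  0.16261509])}
0.1 [ 9.82677640e-01  1.85321206e-01  2.64319696e-05 -8.40496689e-04] 0.0187
```

View pics/top0.png

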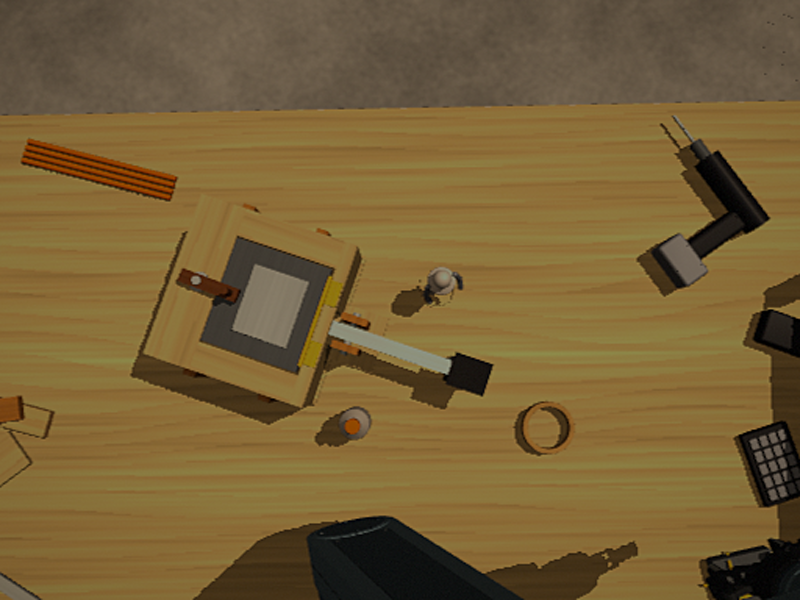

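View pics/side0.png

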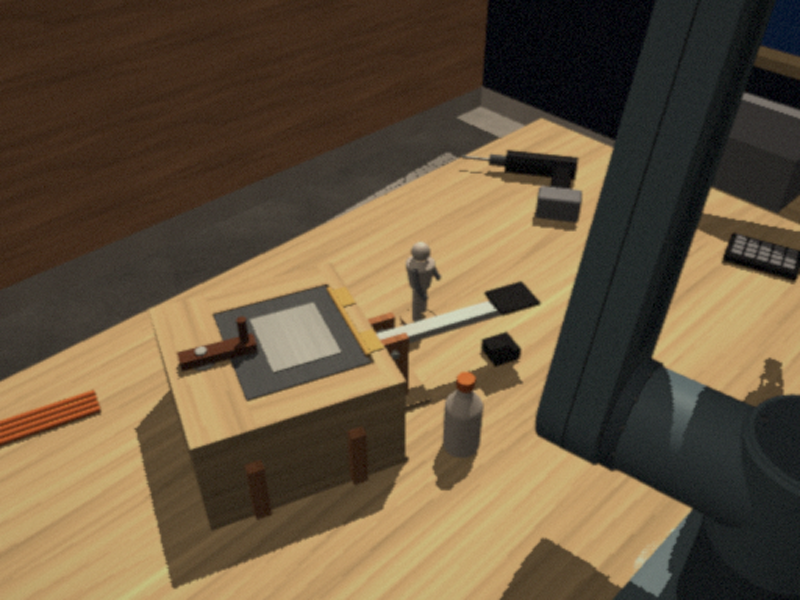

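The top view (800x600 scale) shows the pad at (470,373), the screw at (196,280), the peg end at (232,295), the figure at (443,282), the glue at (353,424) and the tape at (545,428). In the side view the peg top is at about (242,321), the screw at (201,351) and the pad at (512,298).

```bash
cat > h.py <<'E'
from rig import *
import numpy as np, cv2
from scipy.spatial.transform import Rotation as R
def px2w(n,u,v,z,s=1.5625):
    c=camera_info(n); f=192/np.tan(np.radians(c['vfov']/2))
    d=R.from_quat(c['rotation']).apply([((u+.5)/s-.5-c['cx'])/f,((v+.5)/s-.5-c['cy'])/f,1])
    return c['eye']+d*(z-c['eye'][2])/d[2]
def w2px(n,p,s=1.5625):
    c=camera_info(n); f=192/np.tan(np.radians(c['vfov']/2))
    q=R.from_quat(c['rotation']).inv().apply(np.asarray(p)-c['eye'])
    return (q[:2]/q[2]*f+[c['cx'],c['cy']])*s
def save(n,f,box=None):
    im=grab_frame(n)
    if box: x0,y0,x1,y1=box; im=im[y0:y1,x0:x1]
    k=min(800/im.shape[1],600/im.shape[0])
    cv2.imwrite(f,cv2.cvtColor(cv2.resize(im,None,fx=k,fy=k,interpolation=cv2.INTER_CUBIC),cv2.COLOR_RGB2BGR))
E
python3 - <<'E'
from h import *
np.set_printoptions(precision=4,suppress=True)
for n,l in(("top",dict(pad=(470,373,.113),screw=(196,280,.172),peg=(232,295,.208),fig=(443,280,.14),glue=(353,425,.13),tape=(545,428,.025))),
 ("side",dict(pad=(512,298,.113),screw=(201,351,.172),peg=(242,321,.208),glue=(466,380,.13)))):
    P={k:px2w(n,*v) for k,v in l.items()}
    for k,v in P.items(): print(n,k,v)
    d=P['screw']-P['pad'];print(np.hypot(*d[:2]),np.arctan2(d[1],d[0]),np.linalg.norm((P['peg']-P['screw'])[:2]),P['peg']-P['screw'])
E
```

```text
top pad [ 0.4658 -0.1455  0.113 ]
top screw [0.6178 0.284  0.172 ]
top peg [0.5896 0.2197 0.208 ]
top fig [ 0.6148 -0.1036  0.14  ]
top glue [0.3866 0.0439 0.13  ]
top tape [ 0.3687 -0.2805  0.025 ]
0.45563729826863214 1.230551357040183 0.07020420065754521 [-0.0282 -0.0643  0.036 ]
side pad [ 0.461  -0.1392  0.113 ]
side screw [0.617  0.2846 0.172 ]
side peg [0.5918 0.2354 0.208 ]
side glue [0.3809 0.0497 0.13  ]
0.45157599095535506 1.2180525640619542 0.055313353717411494 [-0.0253 -0.0492  0.036 ]
```

```bash
python3 - <<'E'
import cv2
from h import *
im=grab_frame("top")
a=cv2.resize(im[160:220,100:180],(800,600),interpolation=cv2.INTER_CUBIC)
cv2.imwrite("pics/c1.png",cv2.cvtColor(a,cv2.COLOR_RGB2BGR))
E
```

```text
(no output)
```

View pics/c1.png

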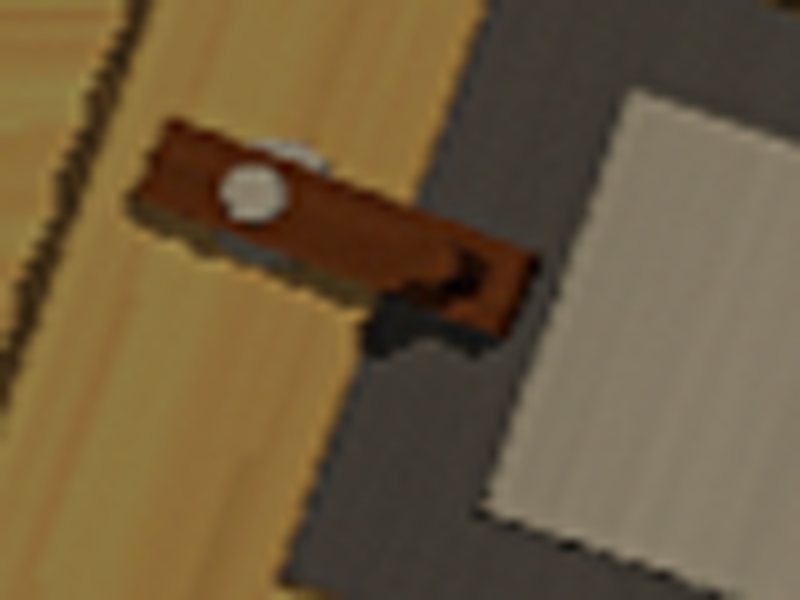

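```bash
cat >> h.py <<'E'
th=1.226; dy=np.array([np.cos(th),np.sin(th),0]); dx=np.array([dy[1],-dy[0],0]); dz=np.array([0,0,1.])
screw=np.array([.6175,.284,.172]); pad=np.array([.464,-.1425,.113])
def quat(tilt=0,flip=1):
    n=np.cos(tilt)*dz-np.sin(tilt)*dy
    y=flip*dx
    return R.from_matrix(np.c_[np.cross(y,-n),y,-n]).as_quat()
def fp(a,z,r=.055):
    p=screw+r*(np.sin(a)*dx-np.cos(a)*dy); p[2]=z; return p
E
python3 - <<'E'
from h import *
np.set_printoptions(precision=3,suppress=True)
for f in(1,-1):
    print(f,ik(fp(-.85,.27),quat(0,f)),ik(pad,quat(0,f)),ik(pad-[0,0,.069],quat(.34,f)))
close(30)
p=read_tcp_pos(); move_straight([p[0],p[1],.36],rate=.25)
f=min((1,-1),key=lambda f:abs(ik(fp(-.85,.27),quat(0,f))[5]-read_qpos()[5]))
reach(fp(-.85,.36),quat(0,f))
move_straight(fp(-.85,.2),rate=.15,contact_N=6)
print(f,move_straight(fp(-.85,.186),rate=.03,contact_N=4),read_tcp_pos(),read_ft_force(),read_grip_width(),read_time_s())
save("side","pics/s1.png",(80,140,280,290))
E
```

```text
1 [ 0.258  0.374  1.279 -0.     1.489  0.602] [-0.528  0.262  1.849 -0.     1.031 -0.183] [-0.765  0.407  1.915  0.371  0.996 -0.651]
-1 [ 0.258  0.374  1.279 -0.     1.489 -2.539] [-0.528  0.262  1.849 -0.     1.031  2.958] [-0.765  0.407  1.915  0.371  0.996  2.49 ]
1 False [0.566 0.264 0.186] [0.186 0.764 0.763] 0.0003201646980456891 6.425
```

View pics/s1.png

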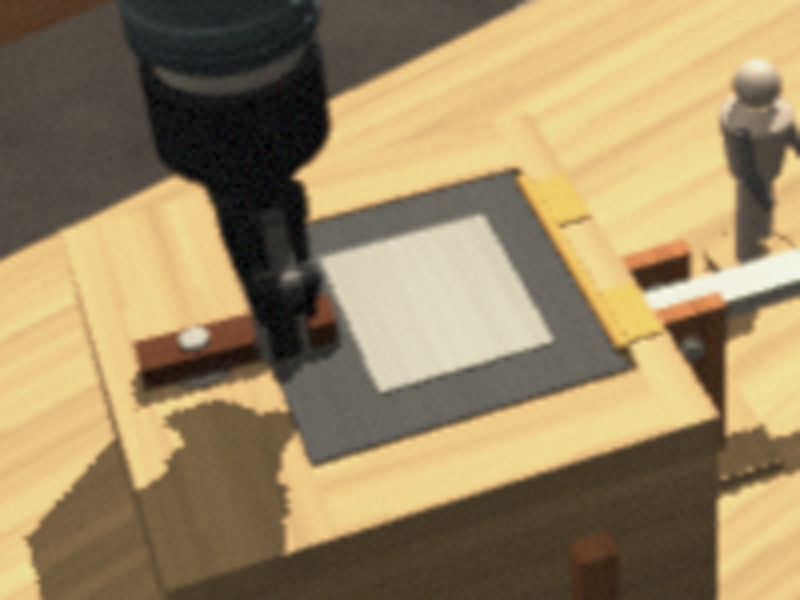

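The fingertips (285,365) are on the near side of the button and the peg stands just behind them, so I'm pushing along the arc.

```bash
python3 - <<'E'
from h import *
np.set_printoptions(precision=2,suppress=True)
for a in np.arange(-.6,1.3,.2):
    c=move_straight(fp(a,.186),rate=.06,contact_N=15); print(round(a,2),c,read_ft_force())
    if c: break
p=read_tcp_pos(); 
if not c:
    move_straight(fp(a-.15,.19),rate=.06); p=read_tcp_pos(); move_straight([p[0],p[1],.3],rate=.2); q=fp(0,.33)-.1*dy;q[2]=.33; reach(q-.1*dy-.05*dx,quat())
print(read_time_s())
save("side","pics/s2.png",(80,140,280,290))
E
```

```text
-0.6 False [ 0.76  0.55 -0.03]
-0.4 False [-0.5  -0.35  0.2 ]
-0.2 False [-0.8  -0.17 -0.31]
0.0 False [ 0.02 -0.81 -0.38]
0.2 False [ 0.21  0.23 -0.3 ]
0.4 False [0.33 0.64 0.25]
0.6 False [ 0.27  0.62 -0.17]
0.8 False [ 0.57 -0.34  0.  ]
1.0 False [-0.29  0.13 -0.23]
1.2 False [ 0.   -0.16 -0.21]
11.8333
```

View pics/s2.png

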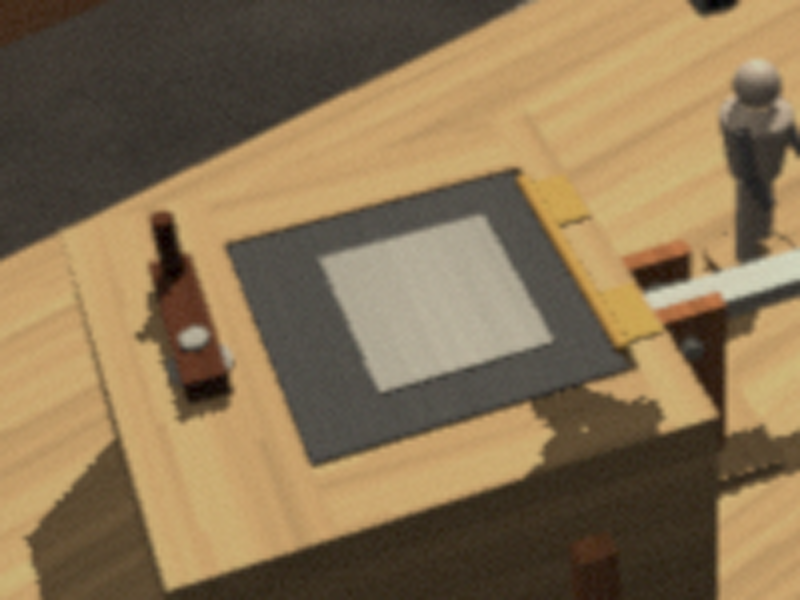

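The button now lies parallel to the flap's free edge, with its peg at (163,220), and is wholly clear of the flap. Next I press the lever.

```bash
python3 - <<'E'
from h import *
np.set_printoptions(precision=3,suppress=True)
reach(pad+[0,0,.2],quat()); 
move_straight(pad+[0,0,.03],rate=.2)
f0=read_ft_force()
print(move_straight(pad+[0,0,-.008],rate=.04,contact_N=3),read_tcp_pos(),read_ft_force(),f0)
end=pad+.007*dy; end[2]=.048
print(move_straight(end,quat(.34),rate=.04,contact_N=22),read_tcp_pos(),read_ft_force())
for k in range(12):
    end[2]-=.001; move_straight(end,rate=.02); F=read_ft_force(); print(read_tcp_pos(),F)
    if F[2]>18 or F[2]<1: break
pause(.3); print(read_ft_force(),read_tcp_pos(),read_time_s())
save("side","pics/s3.png")
E
```

```text
True [ 0.464 -0.142  0.112] [ 0.464 -0.271  4.505] [-0.74  -0.485  0.623]
False [ 0.467 -0.135  0.048] [-0.091  2.02   6.424]
[ 0.467 -0.135  0.048] [0.32  2.16  6.058]
[ 0.467 -0.135  0.047] [0.459 0.962 6.992]
[ 0.467 -0.135  0.046] [1.11  2.51  6.942]
[ 0.467 -0.135  0.045] [0.449 2.006 8.997]
[ 0.467 -0.135  0.045] [-2.073  1.676 18.52 ]
[-3.23   2.345 18.243] [ 0.467 -0.135  0.045] 17.7583
```

View pics/s3.png

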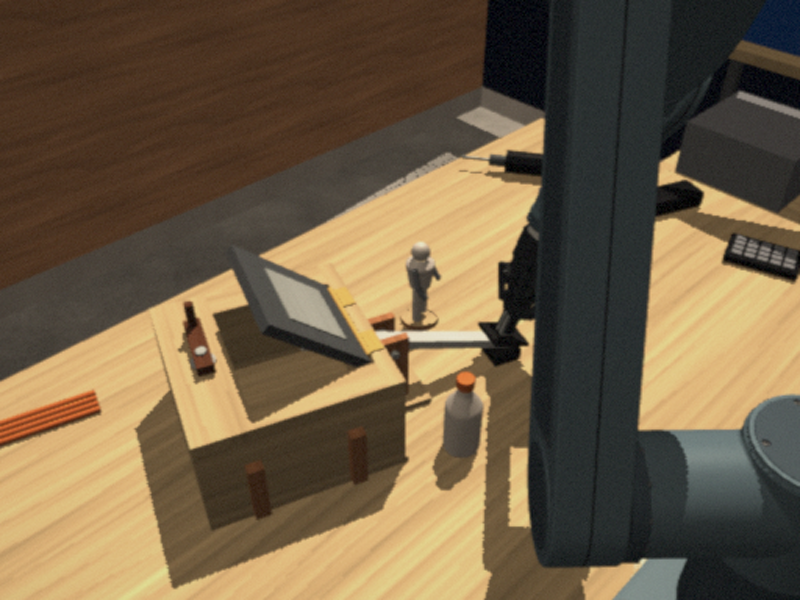

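The flap stands open (free edge near (250,285)). The pad is on its stop: the force rose sharply from 9 to 18 N at z = 45 mm. The figure and glue haven't moved. One look from above for the tape.

```bash
python3 - <<'E'
from h import *
save("top","pics/t2.png")
print(read_ft_force(),read_tcp_pos())
E
```

```text
[-3.02230956  2.35895815 17.06204015] [ 0.46682332 -0.13521555  0.04468743]
```

View pics/t2.png

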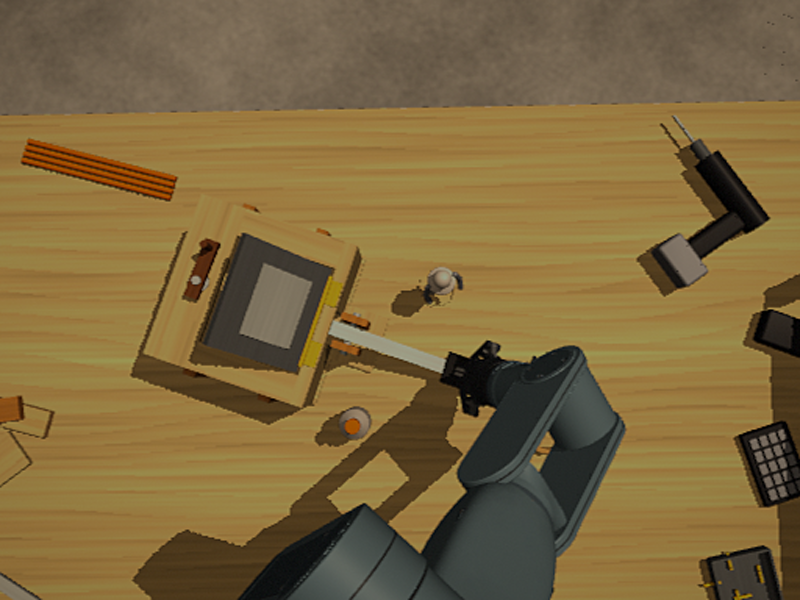

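The button is clear, the flap is open, and the figure and glue are unmoved. The arm hides the tape except for a bit of its rim at (545,450), which matches where it stood before. Handing in.

```bash
python3 -c "
from rig import *
sign_off()"
```

```text
the job is handed in; nothing more can be done
```

I pushed the turn-button about a quarter turn counter-clockwise by its peg. Then I pressed the lever pad down with the closed fingertips and handed the job in while holding it there.

- **Turn-button:** the picture taken after the push shows it parallel to the flap's free edge and wholly clear of the flap.
- **Lever and flap:** the tip ended 45 mm above the bench, and the force rose sharply from 9 to about 18 N, so the pad is on its stop. It settled at about 17 N. Both cameras show the flap standing open.
- **Time:** the robot's clock read about 18 s at the last reading before hand-in, against the 53 s limit.
- **Bystanders:** the figure and the glue bottle are where they stood. The arm hid most of the tape roll in the last top view. The bit of rim that shows is where it was before, but I could not check the whole roll.

No check failed or disagreed.

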